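# Tap the brass clasp boss with the hand tapper

## Robot

A 6-joint arm with a two-finger parallel gripper is mounted at the origin on the work surface. World frame = base frame: x ahead of the robot, y to its left, z up, the work surface at z = 0. Lengths are in m, angles in rad, forces in N, time in s.
With the tool pointing down it reaches from about 0.375 to 0.975 m from the base axis. Payload 3.8 kg.
Tool frame: the origin (TCP) lies between the finger pads; the fingertips stand 14 mm ahead of it and the grasp point (between the pads) lies 5 mm behind it (robot.tcp_to_tips is the distance from the TCP to the fingertips, in m); z points along the fingers, y is the line along which they close (so a half turn about z gives the same grasp; the last joint's range is limited). The gripper opens to 88 mm and grips with 3 to 60 N. Pads are 18 mm wide; open, the fingers measure 123 mm over their backs; the gripper's body (75 mm by 187 mm) begins 45 mm behind the grasp point.
Start: joints at [-1.189, 0.264, 1.604, -0, 1.274, -0.037], TCP at [0.274, -0.617, 0.253] pointing down, gripper open.
Joint ranges: [-2.63, 2.63], [-0.94, 2.18], [0.31, 2.57], [-1.31, 4.45], [0, 2.66], [-2.55, 2.55]. Speed limits (rad/s): [2.57, 2.57, 3.14, 3.14, 3.14, 3.14].

## Interface

Orientations are given as a rotation vector (axis times angle).
In Python, from plant import robot, viewer, order gives the robot as it stands.
- The arm moves only by the tool play_rows, never from a script. Its argument "plan" is one flat list of numbers, 5 for each row, row after row: the closure, from -1 (fully open) to 1 (shut), so that 0 is half open, then the shift along the tool's x, y, z as a fraction of full scale, then the turn about the tool's z as a fraction of full scale. In form: [grip, tx, ty, tz, roll, grip, tx, ty, tz, roll, ...]. A call has 1 to 20 rows; each row shifts and turns the commanded pose from where the row before left it, along the tool's axes as they then stand; what a row does not reach is not made up. Full scale, the value 1, is 100 mm for a shift and pi/4 rad for a turn. A row lasts 1/12 s, in which the tool goes at most 41.7 mm and 7.16 degrees, less where a joint would pass 70% of its speed; a pose out of reach is approached as far as the arm can. A call with a number of a shift or a turn outside -1 to 1 is refused whole. A call with a gripper value outside its range is refused whole. The fingers move at their own pace and stop on an object; "grip_force" is the grip in N (left out, the last holds). Time passes only in rows, so rows that do not move let the fingers close. It gives the time, the measured TCP pose, the force, the opening and the grip force at its end, in the units of the state.
- robot.read_state(): the state, without advancing time (a new reading comes with each control period).
- viewer.snapshot(name): name is "scene" or "top"; returns a dict with "frame" (480x640x3 uint8, red, green, blue), "fx", "fy", "cx", "cy" (pixels), "T" (4x4, takes a point from camera to world coordinates). Camera axes: x right, y up, looking along -z (the intrinsics and any distortion apply to the point x, -y, -z); pixel columns grow to the right and rows downward; lengths in m; the calibration is good to about 2 mm. A picture is of the moment at which its call begins. There is no depth.
- order.close_job(): hands the job in; it is judged then, once.
The state is a dict: "time_s": time; "qpos": joint angles; "qvel": joint speeds; "joint_torque": joint torques, N m; "tcp_pos": TCP position; "tcp_rot": TCP orientation; "wrist_force": force on the tool from outside, world axes, zero at the start; "wrist_torque": the same for the moment, N m; "opening": finger opening in m; "grip_force": force on a finger pad.
Only numpy, scipy, OpenCV 4.12 (cv2) and the standard library are available. Lean on these libraries where they do the work, as an engineer would, in place of code of your own. Each camera call takes 0.05 s, during which the arm holds its last target. There are 200 camera calls.

## Task

Cut the thread in the brass clasp boss with the grey hand tapper: turn its crank half a turn forward (clockwise from above), a quarter turn back to break the chip, then half a turn forward again, resting about half a second at each turning point. Let go with the crank three quarters of a turn forward of where it began, and leave the bobbin winder beside it alone.

Things in the scene. Friction and masses are not known exactly. Their poses are not given: they have to be found in the camera images.
- tap_crank (a joint): Crank on top of the hand tapper: a grey C-shaped machine, base 135 x 100 mm, 155 mm high, fixed to the bench, a brass boss 26 mm across under its tap. Angle of the steel crank arm about the upright spindle in rad: 0 at the start, growing clockwise from above (forward). Free to turn both ways; drag about 3 N at the knob; stays where left. Tap feeds 1.5 mm a turn. Place and heading vary.
- tap_grip (a point): On the axis of the tapper crank's upright black round knob (23 mm diameter, 52 mm tall), 18 mm below its top, 212 mm above the bench: grip here from above. The knob spins freely on its pin, so a hand of fixed heading can lead it round the spindle, 55 mm away. The rest of the tapper (crank arm and hub) stays at least 34 mm below this point. Its own axes mean nothing.
- tap_axis (a point): Fixed point on the tapper's upright spindle axis, at the height of tap_grip: centre of the level circle of 55 mm radius on which the knob travels. Its x axis points away from the column, the way the crank arm points at the start.
- winder_grip (a point): Knob of the bobbin winder, not to be used: black, 22 mm diameter, 50 mm from the winder's spindle; this point is 14 mm below its top, 135 mm above the bench. The winder is a square wooden board, 120 mm, with an upright aluminium bobbin 72 mm across under a crank that turns easily. It stands left or right of the tapper, at least 240 mm away axis to axis.
Mind the look-alikes: they are no part of the job. There is more than one size of the part that bears tap_crank; the job needs the larger.

How it is judged:
On the way, in this order (a step that is already met when the one before it is completed fails the run):
1. the crank is half a turn forward (within 17 degrees) and pauses there (value of joint tap_crank between 2.84 and 3.44 rad and velocity of joint tap_crank between -0.25 and 0.25 rad/s), for 0.15 s.
2. the crank is back at a quarter turn forward of its start (within 17 degrees) and pauses there (value of joint tap_crank between 1.27 and 1.87 rad and velocity of joint tap_crank between -0.25 and 0.25 rad/s), for 0.15 s.
At the end, for the whole second after the job is handed in: The tapper's crank rests three quarters of a turn (within 17 degrees) clockwise of its start, after half a turn forward, a quarter back and half forward again; the winder is as it was (value of joint tap_crank between 4.41 and 5.01 rad and velocity of joint tap_crank between -0.25 and 0.25 rad/s); the robot touches nothing.
It fails at once if the winder's crank is moved by more than 15 mm (distance of winder_grip from where it was at the start of the episode above 0.015 m).
It also fails if it takes over 56 s, if anything falls off the work surface, if the arm or the gripper's body presses on something with over 40 N, if the wrist force passes 120 N, or if a joint passes its speed limit or range.

## Working session

There is one attempt and no reset: what is moved stays moved. The work goes in short steps, Python scripts to look and compute and a tool call to move; the robot and the scene stay as the last step left them, time stands still between calls to the robot, and variables do not carry over. Pictures are saved under pics/ and viewed, at most 10 in all, crops included, and the job is handed in when it is done.

Besides the shell and the picture viewer there is one more tool, called after ">>>" in YAML: its name, and indented under it one key for each argument. play_rows: Moves the arm, as the interface text tells. Shift numbers are shares of 100 mm and turn numbers shares of pi/4 rad, none past 1 either way. Its arguments: {"type":"object","properties":{"plan":{"type":"array"},"grip_force":{"type":"number"}},"required":["plan"]}

```bash
mkdir -p pics; ls; python3 - <<'E'
from plant import robot, viewer
import cv2,pickle
for n in("scene","top"):
    s=viewer.snapshot(n); pickle.dump(s,open(f"pics/{n}.pkl","wb"))
    cv2.imwrite(f"pics/{n}0.png",s["frame"][...,::-1]); print({k:s[k] for k in s if k!="frame"})
print(robot.read_state())
E
```

```text
pics
{'fx': 532.5627511188088, 'fy': 532.5627511188088, 'cx': 322.25938644485916, 'cy': 230.48405631422276, 'T': array([[-0.84542316, -0.35437192,  0.39960007,  0.95875517],
       [ 0.53384915, -0.58346898,  0.61202045,  0.65419466],
       [ 0.01627138,  0.73074242,  0.68245934,  0.81207133],
       [ 0.        ,  0.        ,  0.        ,  1.        ]])}
{'fx': 472.43816044313667, 'fy': 472.43816044313667, 'cx': 318.0365427641497, 'cy': 243.45416348504642, 'T': array([[ 0.01583866,  0.98347253, -0.18036328,  0.42774407],
       [-0.99985283,  0.01438924, -0.00934176,  0.06928551],
       [-0.00659207,  0.1804847 ,  0.9835557 ,  1.02425336],
       [ 0.        ,  0.        ,  0.        ,  1.        ]])}
{'time_s': 0.1, 'qpos': array([-1.18887015e+00,  2.64648050e-01,  1.60521813e+00,  9.05671380e-06,
        1.27369834e+00, -3.68732926e-02]), 'qvel': array([ 0.00048612,  0.00010156, -0.00352583, -0.0022103 , -0.00223903,
       -0.00052217]), 'joint_torque': array([ 5.72551871e-04, -5.03617215e+01, -3.58071399e+01,  7.30948825e-02,
        2.33066833e-02, -6.77160369e-05]), 'tcp_pos': array([ 0.27428976, -0.61609517,  0.25154296]), 'tcp_rot': array([-3.07106651e+00, -6.52643391e-01,  5.18018074e-04]), 'wrist_force': array([ 0.3724223 , -0.24675357, -0.40195204]), 'wrist_torque': array([ 0.02973895, -0.01600389,  0.00044638]), 'grip_force': 0.0, 'opening': 0.08783988050327392}
```

View pics/scene0.png

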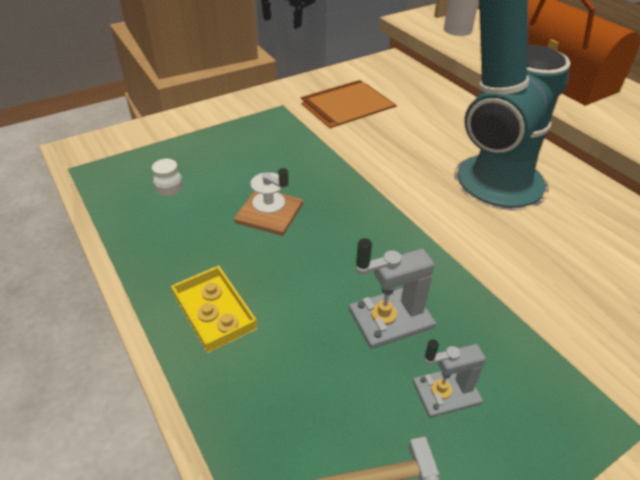

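View pics/top0.png

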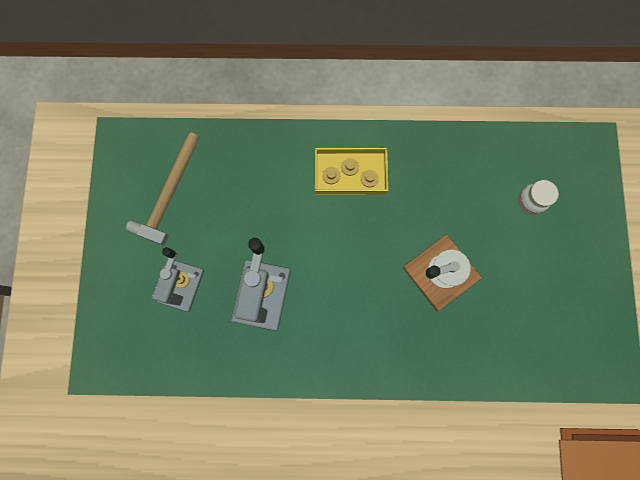

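Scene: the larger tapper's knob is at scene (364,243) / top (257,243). Look-alikes are the small tapper's knob at (432,350) / (169,253) and the winder's knob at (283,177) / (433,272). By size I choose the larger tapper and check it in a close crop.

```bash
python3 - <<'E'
import cv2,numpy as np
a=cv2.imread("pics/scene0.png")[225:345,335:445]; b=cv2.imread("pics/top0.png")[225:345,210:310]
f=lambda i:cv2.resize(i,(400,480),interpolation=cv2.INTER_CUBIC)
cv2.imwrite("pics/crop.png",np.hstack([f(a),f(b)]))
E
```

```text
(no output)
```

View pics/crop.png

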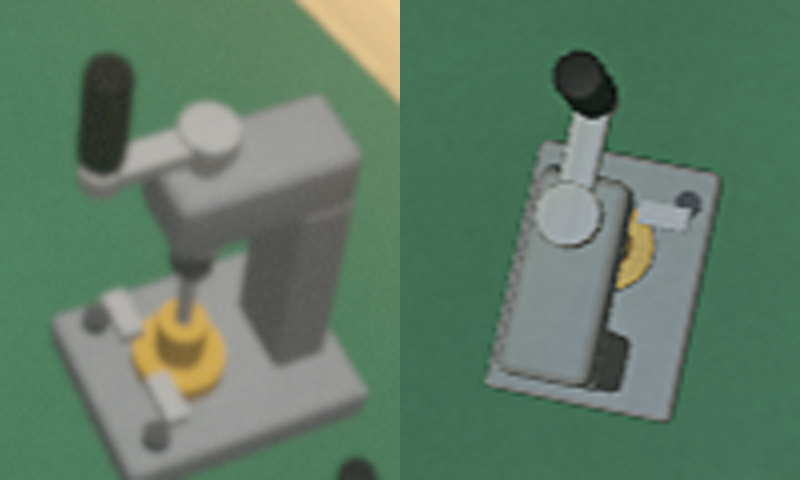

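```bash
cat > h.py <<'E'
import numpy as np
def ray(s,u,v):
    d=s["T"][:3,:3]@np.array([(u-s["cx"])/s["fx"],-(v-s["cy"])/s["fy"],-1]); return s["T"][:3,3],d/np.linalg.norm(d)
def at_z(s,u,v,z):
    o,d=ray(s,u,v); return o+d*(z-o[2])/d[2]
def tri(*r):
    P=[np.eye(3)-np.outer(d,d) for o,d in r]
    x=np.linalg.solve(sum(P),sum(p@o for p,(o,d) in zip(P,r)))
    return x,[np.linalg.norm(p@(x-o)) for p,(o,d) in zip(P,r)]
E
python3 - <<'E'
import pickle,numpy as np
from h import *
S,T=[pickle.load(open(f"pics/{n}.pkl","rb")) for n in("scene","top")]
for n,a,b,z in(("knobtop",(365.3,240.5),(255,243.75),.23),("hub",(393,255),(252,278.2),.178)):
    print(n,tri(ray(S,*a),ray(T,*b)),at_z(S,*a,z),at_z(T,*b,z))
c=[(119,375),(272,419),(720,178),(487,385),(670,420),(543,143)]
print("base corners",[at_z(T,210+(u-400)/4,225+v/4,.01)[:2].round(3) for u,v in c[2:]])
print("winder",at_z(T,433,272,.149))
E
```

```text
knobtop (array([0.57138503, 0.18513648, 0.22813426]), [np.float64(0.0003366138765760274), np.float64(0.00033661387657611533)]) [0.57238089 0.18686851 0.23      ] [0.57130131 0.18464364 0.23      ]
hub (array([0.51754022, 0.19569792, 0.1759602 ]), [np.float64(0.00046157676218845086), np.float64(0.0004615767621883928)]) [0.51860953 0.19747233 0.178     ] [0.51766179 0.19508052 0.178     ]
base corners [array([0.556, 0.139]), array([0.443, 0.259]), array([0.427, 0.162]), array([0.573, 0.235])]
winder [ 0.53740169 -0.13706448  0.149     ]
```

Measurements agree: knob top at z 0.228 (expected 0.230), radius 54.8 mm (expected 55), and heading −10.8° against −10.5° for the base edge. Next I raise, turn the tool heading to 90° (tool x = world y, tool y = world x), and travel.

>>> play_rows:
  plan: [-1,0,0,-0.3,-0.1333,-1,0,0,-0.3,-0.1333,-1,0,0,0,-0.1333,-1,0,0,0,-0.1333,-1,0,0,0,-0.1333,-1,0,0,0,-0.1333,-1,0,0,0,-0.1333,-1,0,0,0,-0.1333,-1,0,0,0,-0.1333,-1,0,0,0,-0.1333,-1,0,0,0,-0.1333,-1,0.33,0.12,0,0,-1,0.33,0.12,0,0,-1,0.33,0.12,0,0,-1,0.33,0.12,0,0,-1,0.33,0.12,0,0,-1,0.33,0.12,0,0,-1,0.33,0.12,0,0,-1,0.33,0.12,0,0,-1,0,0,0,0]
  grip_force: 15

```text
time_s: 1.77
tcp_pos: [0.3718, -0.3476, 0.3124]
tcp_rot: [-2.216, -2.224, -0.004]
wrist_force: [0.5, 0.5, -0.7]
opening: 0.0882
grip_force: 0.0
```

>>> play_rows:
  plan: [-1,0.355,0.133,0,0,-1,0.355,0.133,0,0,-1,0.355,0.133,0,0,-1,0.355,0.133,0,0,-1,0.355,0.133,0,0,-1,0.355,0.133,0,0,-1,0.355,0.133,0,0,-1,0.355,0.133,0,0,-1,0.355,0.133,0,0,-1,0.355,0.133,0,0,-1,0.355,0.133,0,0,-1,0.355,0.133,0,0,-1,0.355,0.133,0,0,-1,0.355,0.133,0,0,-1,0.355,0.133,0,0,-1,0,0,0,0,-1,0,0,0,0,-1,0,0,0,0]

```text
time_s: 3.27
tcp_pos: [0.5701, 0.1791, 0.3119]
tcp_rot: [-2.221, -2.221, 0.003]
wrist_force: [-0.3, -0.2, 0.2]
opening: 0.0882
grip_force: 0.0
```

>>> play_rows:
  plan: [-1,0.064,0.014,0,0,-1,0,0,0.25,0,-1,0,0,0.25,0,-1,0,0,0.25,0,-1,0,0,0.15,0,-1,0,0,0.1,0,-1,0,0,0.05,0,-1,0,0,0,0,-1,0,0,0,0]

```text
time_s: 4.02
tcp_pos: [0.5723, 0.1858, 0.2087]
tcp_rot: [2.222, 2.22, 0.002]
wrist_force: [0.6, -0.1, 0.7]
opening: 0.0879
grip_force: 0.0
```

```bash
python3 - <<'E'
from plant import robot, viewer
import cv2,numpy as np
i=[viewer.snapshot(n)["frame"][...,::-1] for n in("scene","top")]
f=lambda i:cv2.resize(i,(400,480),interpolation=cv2.INTER_CUBIC)
cv2.imwrite("pics/pre.png",np.hstack([f(i[0][200:320,310:410]),f(i[1][205:325,200:300])]))
print(robot.read_state()["tcp_pos"],robot.read_state()["wrist_force"])
E
```

```text
[0.57268411 0.18621856 0.20944479] [ 0.38831287  0.09001091 -0.47818134]
```

View pics/pre.png

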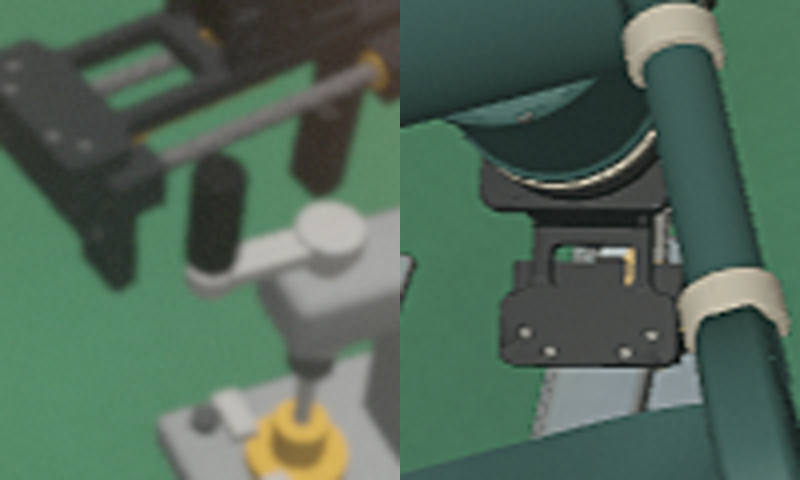

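The knob (crop 215,210) stands between the open fingers, with the hub clear below them. Closing.

>>> play_rows:
  plan: [1,0,0,0,0,1,0,0,0,0,1,0,0,0,0,1,0,0,0,0,1,0,0,0,0,1,0,0,0,0,1,0,0,0,0,1,0,0,0,0,1,0,0,0,0,1,0,0,0,0]
  grip_force: 15

```text
time_s: 4.95
tcp_pos: [0.5728, 0.1862, 0.2079]
tcp_rot: [2.22, 2.22, 0.003]
wrist_force: [9.5, 0.3, -6.4]
opening: 0.0237
grip_force: 4.7
```

```bash
python3 - <<'E'
from plant import robot
import numpy as np
s=robot.read_state(); print(s["time_s"],s["tcp_pos"],s["opening"],s["grip_force"],s["wrist_force"])
# knob now taken at the tcp; circle centre c; steps in tool axes (tx=world y, ty=world x), units of 100 mm
r=.055; a0=np.radians(-10.8)
def steps(t0,t1,n):
    t=np.radians(np.linspace(t0,t1,n+1)); p=r*np.c_[np.cos(a0-t),np.sin(a0-t)]
    return np.diff(p,axis=0)[:,::-1]/.1
for a in((0,180,18),(180,90,9),(90,270,18)): print(a); print(steps(*a).round(3).tolist())
E
```

```text
4.95 [0.57279428 0.18615291 0.20792651] 0.023714529968237877 4.684039428739197 [ 9.45545771  0.25359025 -6.44726076]
(0, 180, 18)
[[-0.092, -0.026], [-0.086, -0.042], [-0.078, -0.056], [-0.067, -0.069], [-0.054, -0.079], [-0.039, -0.087], [-0.024, -0.093], [-0.007, -0.096], [0.01, -0.095], [0.026, -0.092], [0.042, -0.086], [0.056, -0.078], [0.069, -0.067], [0.079, -0.054], [0.087, -0.039], [0.093, -0.024], [0.096, -0.007], [0.095, 0.01]]
(180, 90, 9)
[[-0.095, -0.01], [-0.096, 0.007], [-0.093, 0.024], [-0.087, 0.039], [-0.079, 0.054], [-0.069, 0.067], [-0.056, 0.078], [-0.042, 0.086], [-0.026, 0.092]]
(90, 270, 18)
[[0.026, -0.092], [0.042, -0.086], [0.056, -0.078], [0.069, -0.067], [0.079, -0.054], [0.087, -0.039], [0.093, -0.024], [0.096, -0.007], [0.095, 0.01], [0.092, 0.026], [0.086, 0.042], [0.078, 0.056], [0.067, 0.069], [0.054, 0.079], [0.039, 0.087], [0.024, 0.093], [0.007, 0.096], [-0.01, 0.095]]
```

>>> play_rows:
  plan: [1,0,-0.01,0,0,1,-0.092,-0.026,0,0,1,-0.086,-0.042,0,0,1,-0.078,-0.056,0,0,1,-0.067,-0.069,0,0,1,-0.054,-0.079,0,0,1,-0.039,-0.087,0,0,1,-0.024,-0.093,0,0,1,-0.007,-0.096,0,0,1,0.01,-0.095,0,0]
  grip_force: 25

```text
time_s: 5.78
tcp_pos: [0.506, 0.1427, 0.2074]
tcp_rot: [-2.222, -2.22, -0.002]
wrist_force: [5.2, 4.2, -5.7]
opening: 0.0219
grip_force: 25.0
```

>>> play_rows:
  plan: [1,0.026,-0.092,0,0,1,0.042,-0.086,0,0,1,0.056,-0.078,0,0,1,0.069,-0.067,0,0,1,0.079,-0.054,0,0,1,0.087,-0.039,0,0,1,0.093,-0.024,0,0,1,0.096,-0.007,0,0,1,0.095,0.01,0,0,1,0,0,0,0,1,0,0,0,0,1,0,0,0,0,1,0,0,0,0,1,0,0,0,0,1,0,0,0,0]

```text
time_s: 7.03
tcp_pos: [0.465, 0.2067, 0.2071]
tcp_rot: [2.218, 2.218, 0.007]
wrist_force: [14.9, -0.5, -13.3]
opening: 0.0224
grip_force: 25.0
```

>>> play_rows:
  plan: [1,-0.095,0,0,0,1,-0.096,0.007,0,0,1,-0.093,0.024,0,0,1,-0.087,0.039,0,0,1,-0.079,0.054,0,0,1,-0.069,0.067,0,0,1,-0.056,0.078,0,0,1,-0.042,0.086,0,0,1,-0.026,0.092,0,0,1,0,0,0,0,1,0,0,0,0,1,0,0,0,0,1,0,0,0,0,1,0,0,0,0,1,0,0,0,0]

```text
time_s: 8.28
tcp_pos: [0.5069, 0.1426, 0.2074]
tcp_rot: [-2.221, -2.221, 0.001]
wrist_force: [-0.2, 1.6, -3.9]
opening: 0.0221
grip_force: 25.0
```

>>> play_rows:
  plan: [1,0.026,-0.092,0,0,1,0.042,-0.086,0,0,1,0.056,-0.078,0,0,1,0.069,-0.067,0,0,1,0.079,-0.054,0,0,1,0.087,-0.039,0,0,1,0.093,-0.024,0,0,1,0.096,-0.007,0,0,1,0.095,0.01,0,0]

```text
time_s: 9.03
tcp_pos: [0.465, 0.2053, 0.2071]
tcp_rot: [2.217, 2.218, 0.0]
wrist_force: [10.1, -5.5, -9.1]
opening: 0.022
grip_force: 25.0
```

>>> play_rows:
  plan: [1,0.095,0.01,0,0,1,0.092,0.026,0,0,1,0.086,0.042,0,0,1,0.078,0.056,0,0,1,0.067,0.069,0,0,1,0.054,0.079,0,0,1,0.039,0.087,0,0,1,0.024,0.093,0,0,1,0.007,0.096,0,0,1,0,0,0,0,1,0,0,0,0,1,0,0,0,0,1,0,0,0,0,1,0,0,0,0,1,0,0,0,0]

```text
time_s: 10.28
tcp_pos: [0.5194, 0.2526, 0.2065]
tcp_rot: [2.214, 2.214, -0.02]
wrist_force: [2.9, -23.9, -1.3]
opening: 0.0224
grip_force: 25.0
```

I repeated one row, so the hand is pulling outward by about 24 N. I'll correct the commanded pose to the target point at (0.528, 0.250).

>>> play_rows:
  plan: [1,-0.03,0.03,0,0,1,-0.03,0.03,0,0,1,-0.02,0.025,0,0,1,0,0,0,0,1,0,0,0,0,1,0,0,0,0,1,0,0,0,0]

```text
time_s: 10.87
tcp_pos: [0.5267, 0.2512, 0.2067]
tcp_rot: [2.22, 2.221, -0.008]
wrist_force: [-2.4, -6.6, -4.5]
opening: 0.0221
grip_force: 25.0
```

>>> play_rows:
  plan: [0.2,0,0,0,0,0,0,0,0,0,-0.2,0,0,0,0,-0.2,0,0,0,0,-0.2,0,0,0,0,-0.2,0,0,0,0,-0.2,0,0,-0.1,0,-0.2,0,0,-0.2,0,-0.2,0,0,-0.3,0,-0.2,0,0,-0.3,0,-0.2,0,0,-0.3,0,-0.2,0,-0.4,0,0,-0.2,0,-0.4,0,0,-0.2,-0.4,0,0,0,-0.2,-0.4,0,0,0,-0.2,-0.4,0,0,0,-0.2,-0.4,0,0,0,-0.2,0,0,0,0,-0.2,0,0,0,0]

```text
time_s: 12.45
tcp_pos: [0.4481, 0.0914, 0.3288]
tcp_rot: [2.226, 2.215, 0.003]
wrist_force: [-0.5, 0.6, 0.8]
opening: 0.0527
grip_force: 0.0
```

```bash
python3 - <<'E'
from plant import viewer
import cv2,numpy as np
i=[viewer.snapshot(n)["frame"][...,::-1] for n in("scene","top")]
f=lambda i:cv2.resize(i,(400,480),interpolation=cv2.INTER_CUBIC)
cv2.imwrite("pics/post.png",np.hstack([f(i[0][225:345,335:445]),f(i[1][225:345,210:310])]))
E
```

```text
(no output)
```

View pics/post.png

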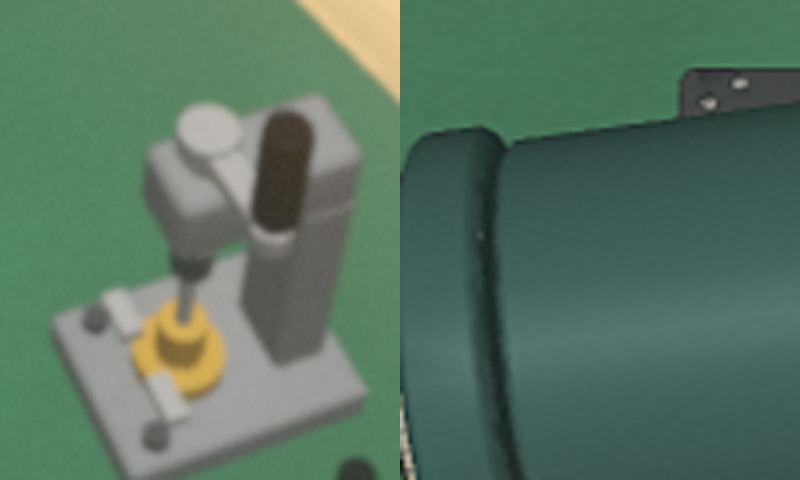

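The knob top is now at scene (414,255), the arm points to +y, and the gripper is clear. I'll check the angle and hand in.

```bash
python3 - <<'E'
import pickle,numpy as np
from h import *
from plant import order
p=at_z(pickle.load(open("pics/scene.pkl","rb")),413.9,255,.228); d=p[:2]-[.5177,.1958]
t=(-10.8-np.degrees(np.arctan2(d[1],d[0])))%360; print(p,t,np.hypot(*d))
if abs(t-270)<12: print(order.close_job())
E
```

```text
[0.52578731 0.25026569 0.228     ] 267.64582096493865 0.05506283335243753
the job is handed in; nothing more can be done
None
```

The crank on the larger grey tapper went half a turn forward, a quarter back and half forward again; I let go at about 268° by the camera (target 270°), kept clear of the winder, and handed the job in, though no verdict came back.

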